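# Set up the packing stop and cradles for a glue-up

## Robot

A 7-joint arm with a two-finger parallel gripper is mounted at the origin on a cart in front of the work surface, level with it; the furniture and walls round the work are solid. World frame = base frame: x ahead of the robot, y to its left, z up, the work surface at z = 0. Lengths are in m, angles in rad, forces in N, time in s.
With the tool pointing down it reaches from about 0.4 to 0.85 m from the base axis. Payload 4.5 kg.
Tool frame: the origin (TCP) lies midway between the tips of the shut fingers; the grasp point (between the pads) lies 19 mm behind it (r.grip_point_offset is the distance from the TCP to the grasp point, in m); z points along the fingers, y is the line along which they close (so a half turn about z gives the same grasp; the last joint's range is limited). The gripper opens to 88 mm and grips with 3 to 60 N. Pads are 18 mm wide; open, the fingers measure 123 mm over their backs; the gripper's body (75 mm by 187 mm) begins 45 mm behind the grasp point.
Start: joints at [-1.072, 0.689, -0.195, 1.565, 0.157, 0.902, -0.215], TCP at [0.28, 0.559, 0.239] pointing down, gripper open.
Joint ranges: [-3.01, 3.01], [-0.46, 2.08], [-1.47, 1.51], [0.13, 2.56], [-1, 4.14], [0.04, 2.09], [-2.66, 2.66]. Speed limits (rad/s): [2.57, 2.57, 3.14, 3.14, 3.14, 3.14, 3.14].

## Interface

Orientations are given as a unit quaternion [x, y, z, w].
In Python, from plant import r, optics gives the robot as it stands.
- The arm moves only by the shell command python3 -m pendant 'ROWS' [OPENING] [FORCE]. ROWS is JSON, a list of rows, each a list of 6 numbers: the shift along the tool's x, y, z as a fraction of full scale, then the turn, a rotation vector about the tool's x, y, z as a fraction of full scale. A call has 1 to 5 rows; each row shifts and turns the commanded pose from where the row before left it, along the tool's axes as they then stand; what a row does not reach is not made up. Full scale, the value 1, is 0.025 m for a shift and pi rad for a turn. A row lasts 1/12 s, in which the tool goes at most 41.7 mm and 7.16 degrees, less where a joint would pass 70% of its speed; a pose out of reach is approached as far as the arm can. A call with a number of a shift or a turn outside -1 to 1 is refused whole. A call with a gripper value outside its range is refused whole. OPENING is the opening, from -1 (shut) to 1 (fully open), set as the call begins (- or left out, the last holds). The fingers move at their own pace and stop on an object; FORCE is the grip in N (left out, the last holds). Time passes only in rows, so rows that do not move let the fingers close. It gives the time, the measured TCP pose, the force, the opening and the grip force at its end, in the units of the state.
- r.get_state(): the state, without advancing time (a new reading comes with each control period).
- optics.snapshot(name): name is "scene" or "top"; returns (picture, depth): 400x640x3 uint8, blue, green, red; 400x640 float32, m along the optical axis (not along the pixel's ray), 0 where there is no reading.
- optics.calibration(name): a dict with "vfov" (degrees; the focal length in pixels is half the picture's height over the tangent of half this angle, whatever the lens; pixels are square), "cx", "cy" (the principal point, pixels), "cam_to_world" (4x4, takes a point from camera to world coordinates). Camera axes: x right, y up, looking along -z (the intrinsics and any distortion apply to the point x, -y, -z); pixel columns grow to the right and rows downward; lengths in m; the calibration is good to about 2 mm. A picture is of the moment at which its call begins. calibration takes no time and is no camera call.
- r.finish_job(): hands the job in; it is judged then, once.
The state is a dict: "clock": time; "q": joint angles; "qd": joint speeds; "joint_torque": joint torques, N m; "tool_pos": TCP position; "eef_rot": TCP orientation; "contact_force": force on the tool from outside, world axes, zero at the start; "moment": the same for the moment, N m; "opening": opening from 0.0 (shut) to 1.0 (fully open); "finger_force": force on a finger pad.
Only numpy, scipy, OpenCV 4.12 (cv2) and the standard library are available. Lean on these libraries where they do the work, as an engineer would, in place of code of your own. Each camera call takes 0.05 s, during which the arm holds its last target. There are 200 camera calls.

## Task

Get the clamping station ready for the next glue-up: lay the clamping block and the wedge each in the cradle that fits it, flat on the cradle floor, and fill the gap of the packing stop snugly with the two metal packers that together just fill it, both standing upright, side by side, fully down on its base and centred lengthwise. Leave the packer that is not needed where it stands, and do not disturb the tape measure.

Things in the scene. Friction and masses are not known exactly. Their poses are not given: they have to be found in the camera images.
- clamp_block: Pale wooden clamping block, 45 mm wide (its x), 80 mm long (its y), 45 mm high, about 0.12 kg, lying loose on the bench. Origin: centre of the underside, z up. It may lie in its cradle either way round.
- wedge: Brown hardwood wedge, 28 mm wide (its x), 110 mm long (its y), 6 mm high at its -y end rising evenly to 24 mm at its +y end (15 mm in the middle), about 0.04 kg, lying loose on its flat underside with upright parallel 28 mm sides. Origin: centre of the underside, z up. It may lie in its cradle either way round.
- thin_packer: Thinnest of three loose plain aluminium packers that differ only in thickness: 14 mm thick (its x), 58 mm long (its y) and 45 mm high, standing upright on the bench. Origin: centre of the underside, z up. About 0.1 kg.
- middle_packer: Middle one of the three loose plain aluminium packers: 22 mm thick (its x), 58 mm long (its y) and 45 mm high, standing upright on the bench. Origin: centre of the underside, z up. About 0.15 kg.
- thick_packer: Thickest of the three loose plain aluminium packers: 30 mm thick (its x), 58 mm long (its y) and 45 mm high, standing upright on the bench. Origin: centre of the underside, z up. About 0.21 kg.
- block_cradle: Fixed plywood cradle with the shorter and wider pocket, 59 mm x 94 mm (7 mm clear all round the clamping block). Pocket floor 6 mm above the bench; lips 10 mm wide, tops 18 mm above the bench. Origin: centre of the underside, on the bench; x across the pocket, y along it, z up. No lip along the middle 50 mm of each long side, for the fingers.
- wedge_cradle: Fixed plywood cradle with the longer and narrower pocket, 42 mm x 124 mm (7 mm clear all round the wedge). Pocket floor 6 mm above the bench; lips 10 mm wide, tops 18 mm above the bench. Origin: centre of the underside, on the bench; x across the pocket, y along it, z up. No lip along the middle 56 mm of each long side, for the fingers.
- packing_stop: Fixed plywood base 83 x 40 mm, top 8 mm above the bench, with two rails along y (40 mm long) and a fixed 47 mm gap between them, open at both ends. Inner faces upright to 28 mm above the bench, then sloping out at 45 degrees to ridges 65 mm apart, 37 mm high. Packers stand in it along y and overhang 9 mm at each end (room for fingers). Origin: centre of underside; x across the gap, z up.
- tape_measure: Bystander: yellow tape measure, 32 x 71 x 63 mm, standing loose on the bench behind the work. Origin: centre of the underside. Not to be disturbed.
Not all that is in view belongs to the job. Leave any purple look-alike of the thick_packer alone.

How it is judged:
By the outcome, as a careful person would: the job done as asked, in the order asked, and still so for the second after the job is handed in, with the robot touching nothing.
It also fails if it takes over 112 s, if anything falls off the work surface, if the arm or the gripper's body presses on something with over 40 N, if the wrist force passes 120 N, or if a joint passes its speed limit or range.

## Working session

There is one attempt and no reset: what is moved stays moved. The work goes in short steps, Python scripts to look and compute and a shell command to move; the robot and the scene stay as the last step left them, time stands still between calls to the robot, and variables do not carry over. Pictures are saved under pics/ and viewed, at most 14 in all, crops included, and the job is handed in when it is done.

```bash
ls; mkdir -p pics; python3 - <<'E'
from plant import r, optics
import cv2,numpy as np
for n in("top","scene"):
    p,d=optics.snapshot(n); cv2.imwrite(f"pics/{n}0.png",p); np.save(f"pics/{n}0.npy",d)
    print(n,optics.calibration(n))
s=r.get_state();print(s,r.grip_point_offset)
E
```

```text
pics
top {'vfov': 45.73120825808284, 'cx': 322.10977157067265, 'cy': 199.40179959654034, 'cam_to_world': array([[-0.02204928,  0.9928535 , -0.11728492,  0.4166076 ],
       [-0.99971819, -0.02292831, -0.0061507 ,  0.11895255],
       [-0.00879589,  0.11711625,  0.99307926,  1.21338794],
       [ 0.        ,  0.        ,  0.        ,  1.        ]])}
scene {'vfov': 53.735104888827465, 'cx': 314.35221476928143, 'cy': 202.09832995462597, 'cam_to_world': array([[ 0.86614905,  0.37845373, -0.32643315,  0.23464667],
       [-0.49953353,  0.63479584, -0.58949173, -0.52114779],
       [-0.01587694,  0.673652  ,  0.73887814,  0.80897305],
       [ 0.        ,  0.        ,  0.        ,  1.        ]])}
{'clock': 0.1, 'q': array([-1.07220617,  0.68987297, -0.19449571,  1.56623058,  0.15731732,
        0.90250767, -0.21508656]), 'qd': array([ 0.00041335, -0.00075359, -0.00022373, -0.00286758, -0.00068272,
        0.00042836,  0.00053482]), 'joint_torque': array([-3.52705945e-03, -5.28491807e+01, -1.27145637e+00, -1.53837436e+01,
       -5.25639381e-02,  1.93141008e-03,  2.95357415e-05]), 'tool_pos': array([0.27995008, 0.55816615, 0.23800908]), 'eef_rot': array([ 2.30269619e-01,  9.73126528e-01, -8.06099475e-04, -1.13021686e-04]), 'contact_force': array([ 0.66988411,  0.72721589, -0.17405959]), 'moment': array([0.03045833, 0.02364458, 0.00738075]), 'finger_force': 0.0, 'opening': 0.9960345026296281} 0.0187
```

View pictures.

View pics/top0.png

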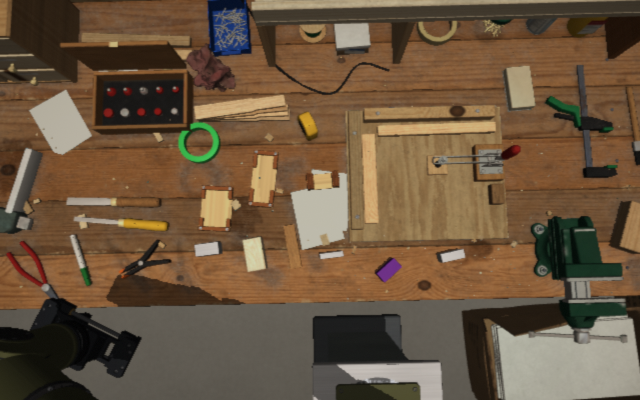

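View pics/scene0.png

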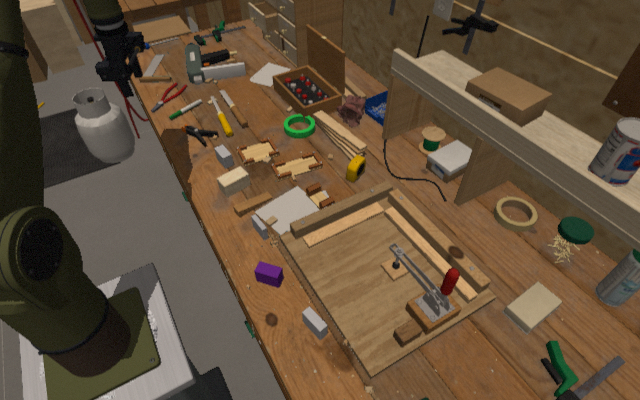

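```bash
cat > h.py <<'E'
import cv2,numpy as np
from plant import r,optics
def cal(n):
    c=optics.calibration(n);return 200/np.tan(np.radians(c['vfov']/2)),c['cx'],c['cy'],c['cam_to_world']
def cloud(n,d):
    f,cx,cy,T=cal(n);v,u=np.mgrid[0:400,0:640]
    P=np.stack([(u-cx)/f*d,-(v-cy)/f*d,-d],-1)
    return P@T[:3,:3].T+T[:3,3]
def atz(n,u,v,z):
    f,cx,cy,T=cal(n);w=T[:3,:3]@np.array([(u-cx)/f,-(v-cy)/f,-1]);return T[:3,3]+w*(z-T[2,3])/w[2]
def rect(n,uv,z):
    "min-area rectangle in world of contour pixels on plane z"
    w=np.array([atz(n,u,v,z)[:2] for u,v in uv],np.float32)
    (c,s,a)=cv2.minAreaRect(w*1000);return np.round(c,1),np.round(s,1),round(a,1)
E
python3 - <<'E'
from h import *
p=cv2.imread("pics/top0.png");d=np.load("pics/top0.npy")
W=cloud("top",d);z=W[...,2]
print("bench z",np.median(z[262:275,200:420]),np.std(z[262:275,225:280]),(d==0).sum())
m=((z>.010)&(z<.08)).astype(np.uint8);m[:,:185]=0;m[:,470:]=0;m[:110]=0;m[290:]=0
n,l,st,c=cv2.connectedComponentsWithStats(m)
for i in range(1,n):
    if st[i,4]<25:continue
    q=W[l==i];h=np.percentile(q[:,2],85);t=q[q[:,2]>h-.006]
    (cc,s,a)=cv2.minAreaRect((t[:,:2]*1000).astype(np.float32))
    print(st[i],"ztop %.1f"%(h*1000),"n",len(t),np.round(cc,1),np.round(s,1),round(a,1),"mean",np.round(t.mean(0)*1000,1))
cv2.imwrite("pics/c1.png",cv2.resize(p[150:270,192:352],None,fx=5,fy=5,interpolation=cv2.INTER_CUBIC))
a=cv2.resize(p[235:285,310:350],None,fx=8,fy=8,interpolation=cv2.INTER_CUBIC);b=cv2.resize(p[235:285,430:480],None,fx=8,fy=8,interpolation=cv2.INTER_CUBIC)
cv2.imwrite("pics/c2.png",np.hstack([a,b]))
E
```

```text
bench z 0.0003644888324149109 0.08007345160082076 1067
[185 110  35  53 701] ztop 31.7 n 197 [730.  432.3] [133.9  84.7] 1.2 mean [744.7 448.7  39.6]
[195 110  95  11 859] ztop 38.0 n 349 [781.8 340.8] [213.1  24.6] 89.9 mean [784.4 387.8  37. ]
[  346   110   124   132 15638] ztop 47.5 n 2488 [629.9 -96.1] [304.8 301. ] 90.0 mean [683.2 -21.9  52.3]
[298 112  20  28 374] ztop 61.9 n 202 [748.  156.8] [52.4 29.5] 25.1 mean [749.5 158.2  60.4]
[253 150  26  20 214] ztop 19.2 n 200 [666.2 270.1] [61.7 44.9] 84.1 mean [670.9 270.5  17.2]
[447 157  23   6 105] ztop 22.8 n 77 [ 651.7 -220.4] [11.5 62.4] 2.5 mean [ 651.1 -220.9   29.1]
[434 158   7   5  26] ztop 74.5 n 6 [ 640.7 -159.7] [10.6  4.2] 6.1 mean [ 639.7 -160.1   76. ]
[331 171   9  17 124] ztop 35.3 n 80 [609.2  91.1] [39.1 16.6] 5.6 mean [609.2  91.   33.3]
[306 173  10  17 127] ztop 35.4 n 85 [604.5 155.9] [39.5 16.6] 4.5 mean [603.8 155.5  33.3]
[201 186  32  14 200] ztop 20.0 n 182 [583.8 394.6] [78.4 30.6] 86.6 mean [588.2 394.6  17.9]
[249 188  26  20 213] ztop 20.0 n 191 [566.5 281.8] [62.1 44.2] 83.4 mean [561.1 282.7  18. ]
[233 200   9  11  34] ztop 13.6 n 34 [549.7 346.7] [20.  18.6] 34.7 mean [549.  344.5  12.1]
[199 217  32  15 205] ztop 20.0 n 176 [500.7 400.4] [79.3 30.1] 86.7 mean [496.3 400.8  18.1]
[285 232  17  37 366] ztop 22.4 n 203 [423.7 201. ] [71.8 28. ] 8.9 mean [412.7 198.7  20.5]
[321 234   9  12  37] ztop 13.2 n 37 [456.5 121.4] [26.9 15.3] 12.8 mean [456.1 121.1  11.8]
[243 237  25  35 650] ztop 47.2 n 576 [424.1 296. ] [79.8 45.4] 9.5 mean [423.7 295.7  45.1]
[195 242  28  15 334] ztop 46.8 n 277 [439.2 412.6] [29.9 57.7] 7.1 mean [439.  412.7  45. ]
[438 249  28  14 256] ztop 46.7 n 210 [ 409.5 -189.7] [22.1 57.5] 10.9 mean [ 409.7 -189.9   44.8]
[320 251  24   8 134] ztop 46.6 n 123 [418.2 106. ] [13.5 57.1] 5.4 mean [418.3 105.5  44.7]
[376 258  26  24 334] ztop 46.8 n 283 [378.5 -33.2] [29.8 57.6] 41.0 mean [378.4 -33.   44.8]
```

View pics/c1.png

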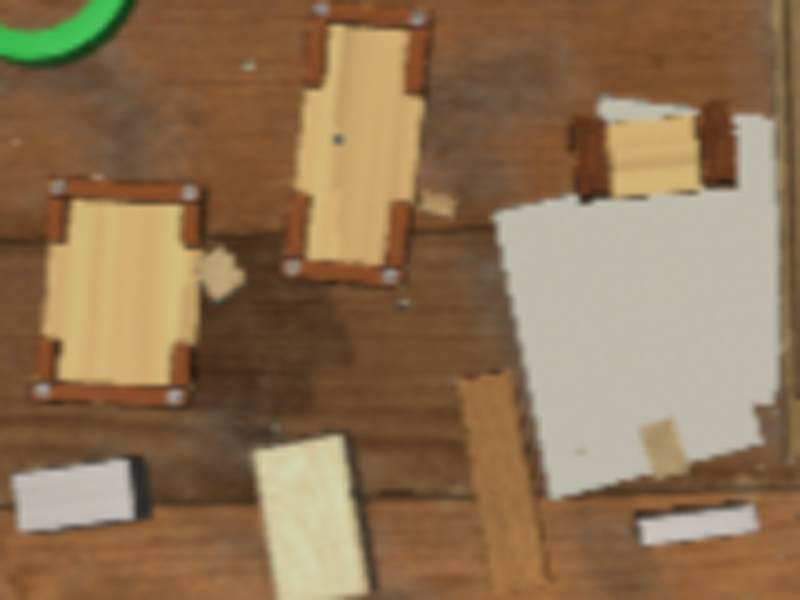

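View pics/c2.png

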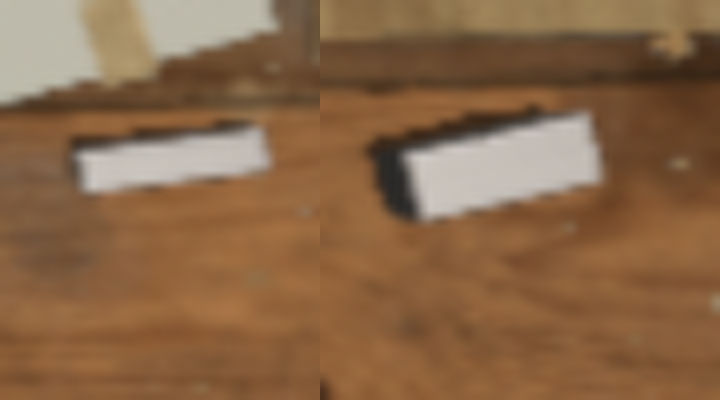

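Could be confused. Clamp block: (254,254), against the pale block at (519,87), which is far away and bigger. Wedge: brown bar (291,250), against slats (245,105) and strips on the jig. Packers: thick (207,249) at 30 mm, thin (331,254) at 14 mm, middle (452,256) at 22 mm, against the purple look-alike (388,269). Cradles: (216,207) is the block's, (263,178) is the wedge's. Stop: (322,180). Only 14 + 30 = 44 mm fits the 47 mm gap, so the middle packer stays. The crops confirm these choices by size.

```bash
cat >> h.py <<'E'
def comp(W,x0,x1,y0,y1,z0,z1):
    q=W[(W[...,0]>x0)&(W[...,0]<x1)&(W[...,1]>y0)&(W[...,1]<y1)&(W[...,2]>z0)&(W[...,2]<z1)]
    c,s,a=cv2.minAreaRect((q[:,:2]*1000).astype(np.float32))
    return len(q),np.round(c,1),np.round(s,1),round(a,1),"mean",np.round(q.mean(0)*1000,1)
def go(x,y,z,yaw):
    "mm, deg (world angle of tool y, mod 180): turn about tool z then shifts, in row units; grasp TCP"
    from scipy.spatial.transform import Rotation as R
    s=r.get_state();Q=R.from_quat(s['eef_rot']).as_matrix();p=s['tool_pos']*1000
    cur=np.degrees(np.arctan2(Q[1,1],Q[0,1]));t=(yaw-cur+90)%180-90
    a=np.radians(cur+t);ty=np.array([np.cos(a),np.sin(a)]);tx=np.array([-ty[1],ty[0]])
    d=np.array([x,y,z])-p
    print("pos",p.round(1),"yaw %.1f tilt %.2f %.2f"%(cur,np.degrees(Q[0,2]),np.degrees(Q[1,2])),"q7 %.2f"%s['q'][6],"t %.1f"%s['clock'])
    print("turn deg %.1f units %.4f (max/row .039) | shift units x %.2f y %.2f z %.2f"%(t,-np.radians(t)/np.pi,d[:2]@tx/25,d[:2]@ty/25,-d[2]/25))
E
python3 - <<'E'
from h import *
d=np.load("pics/top0.npy");W=cloud("top",d)
print("blockcr",comp(W,.46,.64,.345,.46,.011,.024))
print("wedgecr",comp(W,.535,.70,.235,.32,.011,.024))
print("stop",comp(W,.57,.645,.075,.175,.027,.045))
print("wedge",comp(W,.34,.48,.165,.24,.0035,.03))
q=W[238:268:4,288:297].mean(1)
print(np.round(q*1000,1))
print("cal bench local",np.median(W[262:266,270:285,2]),np.median(W[225:232,240:280,2]))
go(424,296,150,99.5)
E
```

```text
blockcr (427, array([541.8, 391.9]), array([ 91.1, 114.6]), 84.7, 'mean', array([541.7, 393.7,  17. ]))
wedgecr (438, array([615.6, 269.9]), array([ 74.6, 144.8]), 83.3, 'mean', array([615.8, 275.2,  16.9]))
stop (209, array([606.9, 123.7]), array([39.5, 82.1]), 4.0, 'mean', array([606.4, 124.4,  32.3]))
wedge (496, array([409.9, 202.5]), array([ 73.2, 140.1]), 89.6, 'mean', array([429.3, 202.2,  14.3]))
[[462.1 204.7  10.9]
 [451.9 204.8  12.1]
 [441.8 204.7  15. ]
 [431.8 204.7  17.6]
 [421.8 204.9  17.5]
 [411.9 205.   17.3]
 [401.9 205.3  16.5]
 [392.  205.5  15.8]]
cal bench local 0.0002593001733811606 -0.00022413788538389046
pos [280.  558.2 238. ] yaw 63.4 tilt -0.03 -0.09 q7 -0.22 t 0.1
turn deg 36.1 units -0.2007 (max/row .039) | shift units x -3.95 y -11.29 z 3.52
```

```bash
python3 -m pendant '[[0,0,0,0,0,-0.0335],[0,0,0,0,0,-0.0335],[0,0,0,0,0,-0.0335],[0,0,0,0,0,-0.0335],[0,0,0,0,0,-0.0335]]' 1 20
python3 -m pendant '[[0,0,0,0,0,-0.0335],[-0.3,-0.9,0,0,0,0],[-0.3,-0.9,0,0,0,0],[-0.3,-0.9,0,0,0,0],[0,0,0,0,0,0]]'
python3 - <<'E'
from h import *
for c in [(283.6,226,.006),(294.4,224.6,.006),(301.6,267,.024),(291,268,.024)]: print(np.round(atz("top",*c)*1000,1))
d=np.load("pics/top0.npy");W=cloud("top",d)
print("blockcr",comp(W,.46,.64,.345,.46,.0155,.024))
print("wedgecr",comp(W,.535,.70,.235,.32,.0145,.024))
go(424,296,150,99.5)
E
```

```text
clock: 0.52
tool_pos: [0.2801, 0.5583, 0.2383]
eef_rot: [-0.033, 0.999, -0.0, -0.0]
contact_force: [-0.9, -0.6, 0.0]
opening: 0.999
finger_force: 0.0
clock: 0.93
tool_pos: [0.3174, 0.4902, 0.2379]
eef_rot: [-0.08, 0.997, -0.003, 0.001]
contact_force: [0.9, -0.7, -0.3]
opening: 0.998
finger_force: 0.0
[493.2 226.1   6. ]
[496.2 198.5   6. ]
[389.2 181.   24. ]
[387.3 207.4  24. ]
blockcr (308, array([542.2, 394.9]), array([ 83.4, 114. ]), 86.0, 'mean', array([541.2, 397.8,  18.4]))
wedgecr (362, array([616.1, 276. ]), array([ 62.1, 144.2]), 83.3, 'mean', array([614.9, 276.5,  17.8]))
pos [317.4 490.2 237.9] yaw 99.2 tilt 0.12 -0.37 q7 0.36 t 0.9
turn deg 0.3 units -0.0017 (max/row .039) | shift units x -2.92 y -8.37 z 3.52
```

```bash
python3 -m pendant '[[-0.29,-0.84,0.35,0,0,0],[-0.29,-0.84,0.35,0,0,0],[-0.29,-0.84,0.35,0,0,0],[-0.29,-0.84,0.35,0,0,0],[-0.29,-0.84,0.35,0,0,0]]' >/dev/null
python3 -m pendant '[[-0.29,-0.84,0.35,0,0,0],[-0.29,-0.84,0.35,0,0,0],[-0.29,-0.84,0.35,0,0,0],[-0.29,-0.84,0.35,0,0,0],[-0.3,-0.8,0.37,0,0,0]]'  >/dev/null
python3 -m pendant '[[0,0,0,0,0,0],[0,0,0,0,0,0]]'
python3 -c "
from h import *
go(424,296,15,99.5)"
```

```text
clock: 1.93
tool_pos: [0.4202, 0.301, 0.1502]
eef_rot: [-0.082, 0.997, -0.0, -0.001]
contact_force: [-0.3, 0.9, -0.6]
opening: 1.003
finger_force: 0.0
pos [420.2 301.  150.2] yaw 99.4 tilt -0.06 -0.05 q7 0.59 t 1.9
turn deg 0.1 units -0.0005 (max/row .039) | shift units x -0.12 y -0.22 z 5.41
```

```bash
python3 -m pendant '[[-0.12,-0.22,0,0,0,0],[0,0,0.8,0,0,0],[0,0,0.8,0,0,0],[0,0,0.8,0,0,0],[0,0,0.8,0,0,0]]' >/dev/null
python3 -m pendant '[[0,0,0.8,0,0,0],[0,0,0.8,0,0,0],[0,0,0.6,0,0,0],[0,0,0,0,0,0],[0,0,0,0,0,0]]'
python3 -c "
from h import *
go(424,296,15,99.5)"
```

```text
clock: 2.77
tool_pos: [0.4232, 0.2982, 0.0157]
eef_rot: [-0.084, 0.996, 0.0, -0.0]
contact_force: [0.4, -0.4, 1.2]
opening: 1.003
finger_force: 0.0
pos [423.2 298.2  15.7] yaw 99.7 tilt -0.03 0.02 q7 0.49 t 2.8
turn deg -0.2 units 0.0009 (max/row .039) | shift units x -0.02 y -0.09 z 0.03
```

```bash
python3 -m pendant '[[0,-0.09,0,0,0,0],[0,0,0,0,0,0],[0,0,0,0,0,0]]' >/dev/null; python3 -m pendant '[[0,0,0,0,0,0],[0,0,0,0,0,0],[0,0,0,0,0,0],[0,0,0,0,0,0],[0,0,0,0,0,0]]' -1 25
python3 -m pendant '[[0,0,0,0,0,0],[0,0,0,0,0,0],[0,0,-0.4,0,0,0],[0,0,-0.8,0,0,0],[0,0,-0.8,0,0,0]]'
python3 -m pendant '[[0,0,-0.8,0,0,0],[0,0,0,0,0,0.036],[0,0,0,0,0,0.036],[0,0,0,0,0,0],[0,0,0,0,0,0]]'
python3 -c "
from h import *
go(542.2,397.6,70,86.2)"
```

```text
clock: 3.43
tool_pos: [0.4242, 0.2948, 0.0158]
eef_rot: [-0.083, 0.997, 0.0, 0.0]
contact_force: [0.0, 0.2, -0.9]
opening: 0.649
finger_force: 0.0
clock: 3.85
tool_pos: [0.4235, 0.2942, 0.0662]
eef_rot: [-0.083, 0.997, -0.001, -0.001]
contact_force: [-0.1, 0.5, -0.7]
opening: 0.508
finger_force: 25.0
clock: 4.27
tool_pos: [0.4241, 0.2946, 0.0861]
eef_rot: [0.028, 1.0, -0.0, 0.0]
contact_force: [0.1, 0.3, -1.5]
opening: 0.507
finger_force: 25.0
pos [424.1 294.6  86.1] yaw 86.8 tilt 0.02 -0.01 q7 0.40 t 4.3
turn deg -0.6 units 0.0032 (max/row .039) | shift units x -4.44 y 4.42 z 0.65
```

```bash
python3 -m pendant '[[-0.55,0.55,0,0,0,0.0032],[-0.55,0.55,0,0,0,0],[-0.55,0.55,0,0,0,0],[-0.55,0.55,0,0,0,0],[-0.55,0.55,0,0,0,0]]' >/dev/null
python3 -m pendant '[[-0.55,0.55,0,0,0,0],[-0.55,0.55,0,0,0,0],[-0.58,0.56,0,0,0,0],[0,0,0,0,0,0],[0,0,0,0,0,0]]' 
python3 -c "
from h import *
go(542.2,397.6,22,86.2)"
```

```text
clock: 5.1
tool_pos: [0.5422, 0.3971, 0.0851]
eef_rot: [0.034, 0.999, -0.0, -0.0]
contact_force: [1.3, 0.4, -1.1]
opening: 0.509
finger_force: 25.0
pos [542.2 397.1  85.1] yaw 86.1 tilt -0.03 -0.02 q7 0.51 t 5.1
turn deg 0.1 units -0.0004 (max/row .039) | shift units x 0.00 y 0.02 z 2.53
```

```bash
python3 -m pendant '[[0,0,0.6,0,0,0],[0,0,0.6,0,0,0],[0,0,0.6,0,0,0],[0,0,0.3,0,0,0],[0,0,0.2,0,0,0]]' >/dev/null
python3 -m pendant '[[0,0,0.15,0,0,0],[0,0,0.08,0,0,0],[0,0,0,0,0,0],[0,0,0,0,0,0]]'
```

```text
clock: 5.85
tool_pos: [0.5425, 0.3974, 0.0229]
eef_rot: [0.035, 0.999, 0.0, 0.0]
contact_force: [-0.6, 0.9, -0.7]
opening: 0.509
finger_force: 25.0
```

```bash
python3 -m pendant '[[0,0,0.04,0,0,0],[0,0,0,0,0,0],[0,0,0,0,0,0]]'
python3 -m pendant '[[0,0,0,0,0,0],[0,0,0,0,0,0],[0,0,0,0,0,0],[0,0,-0.5,0,0,0],[0,0,-0.9,0,0,0]]' 0.5
python3 -m pendant '[[0,0,-0.9,0,0,0],[0,0,-0.9,0,0,0],[0,0,0,0,0,-0.036],[0,0,0,0,0,-0.036],[0,0,0,0,0,0]]'
python3 -c "
from h import *
go(442.5,204.2,90,99.3)"
```

```text
clock: 6.1
tool_pos: [0.5424, 0.3973, 0.0219]
eef_rot: [0.035, 0.999, 0.0, 0.0]
contact_force: [0.1, -0.6, -1.8]
opening: 0.508
finger_force: 25.0
clock: 6.52
tool_pos: [0.5407, 0.3959, 0.0551]
eef_rot: [0.035, 0.999, -0.002, -0.002]
contact_force: [0.8, 0.4, 0.6]
opening: 0.748
finger_force: 0.0
clock: 6.93
tool_pos: [0.5428, 0.3972, 0.1031]
eef_rot: [-0.079, 0.997, 0.001, 0.001]
contact_force: [-0.9, -0.2, 1.2]
opening: 0.756
finger_force: 0.0
pos [542.8 397.2 103.1] yaw 99.1 tilt 0.08 0.07 q7 0.69 t 6.9
turn deg 0.2 units -0.0010 (max/row .039) | shift units x 5.21 y -6.97 z 0.52
```

```bash
python3 -m pendant '[[0.65,-0.87,0,0,0,-0.001],[0.65,-0.87,0,0,0,0],[0.65,-0.87,0,0,0,0],[0.65,-0.87,0,0,0,0],[0.65,-0.87,0,0,0,0]]' >/dev/null
python3 -m pendant '[[0.65,-0.87,0,0,0,0],[0.65,-0.87,0,0,0,0],[0.66,-0.88,0.5,0,0,0],[0,0,0,0,0,0],[0,0,0,0,0,0]]' 
python3 -c "
from h import *
p,d=optics.snapshot('top');W=cloud('top',d)
print('block',comp(W,.46,.64,.33,.46,.044,.06))
print('lips',comp(W,.46,.64,.345,.46,.0155,.024))
go(442.5,204.2,2,99.3)"
```

```text
clock: 7.77
tool_pos: [0.4407, 0.2028, 0.089]
eef_rot: [-0.078, 0.997, -0.001, -0.001]
contact_force: [0.1, 0.9, 0.2]
opening: 0.753
finger_force: 0.0
block (599, array([542. , 397.6]), array([45.9, 79.8]), 86.6, 'mean', array([541.8, 397.2,  50.6]))
lips (312, array([542.3, 397.3]), array([ 79.8, 113.2]), 86.6, 'mean', array([538.2, 395.7,  18.5]))
pos [441.7 204.8  89.3] yaw 99.0 tilt 0.05 0.03 q7 0.64 t 7.8
turn deg 0.3 units -0.0016 (max/row .039) | shift units x -0.03 y -0.03 z 3.49
```

```bash
python3 -m pendant '[[-0.03,-0.03,0.7,0,0,-0.0016],[0,0,0.7,0,0,0],[0,0,0.7,0,0,0],[0,0,0.6,0,0,0],[0,0,0.4,0,0,0]]' >/dev/null
python3 -m pendant '[[0,0,0.2,0,0,0],[0,0,0.13,0,0,0],[0,0,0,0,0,0],[0,0,0,0,0,0]]'
python3 -c "
from h import *
go(442.5,204.2,2.5,99.3)"
```

```text
clock: 8.57
tool_pos: [0.4426, 0.2045, 0.0036]
eef_rot: [-0.082, 0.997, 0.0, 0.0]
contact_force: [0.5, 0.9, -0.0]
opening: 0.748
finger_force: 0.0
pos [442.6 204.5   3.6] yaw 99.4 tilt 0.05 0.05 q7 0.57 t 8.6
turn deg -0.1 units 0.0007 (max/row .039) | shift units x 0.01 y -0.01 z 0.04
```

Close on the wedge, wait, lift, turn and travel.

```bash
python3 -m pendant '[[0,0,0.03,0,0,0],[0,0,0,0,0,0],[0,0,0,0,0,0],[0,0,0,0,0,0],[0,0,0,0,0,0]]' -1 20 >/dev/null
python3 -m pendant '[[0,0,0,0,0,0],[0,0,0,0,0,0],[0,0,0,0,0,0],[0,0,0,0,0,0],[0,0,0,0,0,0]]'
python3 -m pendant '[[0,0,-0.3,0,0,0],[0,0,-0.7,0,0,0],[0,0,-0.7,0,0,0],[0,0,-0.7,0,0,0],[0,0,0,0,0,0]]'
python3 -m pendant '[[0,0,0,0,0,0.029],[0,0,0,0,0,0.029],[0,0,0,0,0,0.029],[0,0,0,0,0,0],[0,0,0,0,0,0]]'
python3 -c "
from h import *
go(616.1,276.1,63,83.6)"
```

```text
clock: 9.4
tool_pos: [0.4422, 0.2038, 0.0026]
eef_rot: [-0.082, 0.997, 0.0, 0.0]
contact_force: [-0.1, -0.4, 2.1]
opening: 0.313
finger_force: 20.0
clock: 9.82
tool_pos: [0.4433, 0.2042, 0.0652]
eef_rot: [-0.082, 0.997, 0.001, 0.002]
contact_force: [0.6, 0.3, 0.1]
opening: 0.316
finger_force: 20.0
clock: 10.23
tool_pos: [0.4419, 0.2037, 0.0622]
eef_rot: [0.053, 0.999, -0.0, -0.0]
contact_force: [0.4, 0.1, -1.6]
opening: 0.316
finger_force: 20.0
pos [441.9 203.7  62.2] yaw 83.9 tilt -0.02 -0.03 q7 0.45 t 10.2
turn deg -0.3 units 0.0019 (max/row .039) | shift units x -6.60 y 3.65 z -0.03
```

```bash
python3 -m pendant '[[-0.82,0.455,0,0,0,0.0019],[-0.82,0.455,0,0,0,0],[-0.82,0.455,0,0,0,0],[-0.82,0.455,0,0,0,0],[-0.82,0.455,0,0,0,0]]' >/dev/null
python3 -m pendant '[[-0.82,0.455,0,0,0,0],[-0.82,0.455,0,0,0,0],[-0.86,0.465,0,0,0,0],[0,0,0,0,0,0],[0,0,0,0,0,0]]' 
python3 -c "
from h import *
p,d=optics.snapshot('top');W=cloud('top',d)
cv2.imwrite('pics/w1.png',cv2.resize(p[130:230,220:320],None,fx=5,fy=5,interpolation=cv2.INTER_CUBIC))
go(616.1,276.1,9.5,83.6)"
```

```text
clock: 11.07
tool_pos: [0.6168, 0.2755, 0.0617]
eef_rot: [0.057, 0.998, -0.0, -0.0]
contact_force: [-0.3, 0.2, -0.3]
opening: 0.313
finger_force: 20.0
pos [615.5 275.1  61.6] yaw 83.5 tilt -0.10 -0.07 q7 0.64 t 11.1
turn deg 0.1 units -0.0005 (max/row .039) | shift units x -0.02 y 0.04 z 2.09
```

View pics/w1.png

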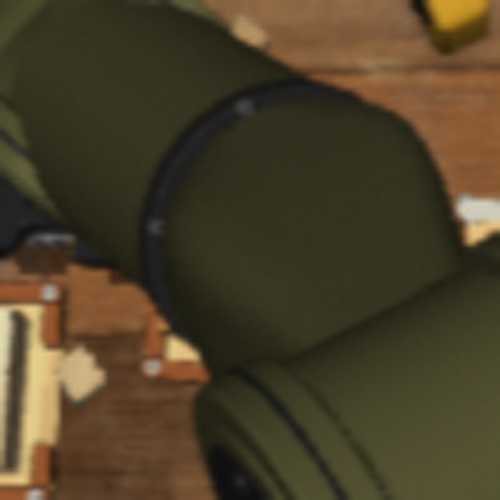

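The arm hides the wedge cradle; only its lower-left lip shows, at crop (150,365), and the block lies in its own cradle at the left. I'll rely on the grasp, which was centred, and lower the wedge.

```bash
python3 -m pendant '[[0,0.03,0.6,0,0,0],[0,0,0.6,0,0,0],[0,0,0.4,0,0,0],[0,0,0.2,0,0,0],[0,0,0.1,0,0,0]]' >/dev/null
python3 -m pendant '[[0,0,0.1,0,0,0],[0,0,0.07,0,0,0],[0,0,0,0,0,0],[0,0,0,0,0,0]]'
python3 -c "
from h import *
go(616.1,276.1,9,83.6)"
```

```text
clock: 11.87
tool_pos: [0.6168, 0.2767, 0.0111]
eef_rot: [0.057, 0.998, 0.0, 0.0]
contact_force: [0.6, 0.2, 0.1]
opening: 0.32
finger_force: 20.0
pos [616.8 276.7  11.1] yaw 83.4 tilt 0.04 0.02 q7 0.61 t 11.9
turn deg 0.2 units -0.0009 (max/row .039) | shift units x 0.02 y -0.03 z 0.08
```

```bash
python3 -m pendant '[[0,0,0.05,0,0,0],[0,0,0.04,0,0,0],[0,0,0,0,0,0],[0,0,0,0,0,0]]'
python3 -m pendant '[[0,0,0,0,0,0],[0,0,0,0,0,0],[0,0,0,0,0,0],[0,0,0,0,0,0],[0,0,-0.2,0,0,0]]' 0.1
python3 -m pendant '[[0,0,-0.7,0,0,0],[0,0,-0.9,0,0,0],[0,0,-0.9,0,0,0],[0,0,-0.7,0,0,0],[0,0,0,0,0,0]]' 
python3 -m pendant '[[0,0,0,0,0,-0.035],[0,0,0,0,0,-0.036],[0,0,0,0,0,0],[0,0,0,0,0,0]]' 1
python3 -c "
from h import *
go(439.2,412.7,90,97.1)"
```

```text
clock: 12.2
tool_pos: [0.6168, 0.2766, 0.0087]
eef_rot: [0.057, 0.998, 0.0, 0.0]
contact_force: [-0.2, 0.4, 0.5]
opening: 0.312
finger_force: 20.0
clock: 12.62
tool_pos: [0.6158, 0.2761, 0.0127]
eef_rot: [0.057, 0.998, -0.0, -0.001]
contact_force: [0.1, 0.1, 1.0]
opening: 0.552
finger_force: 0.0
clock: 13.03
tool_pos: [0.6189, 0.278, 0.0979]
eef_rot: [0.057, 0.998, 0.002, 0.003]
contact_force: [1.3, 0.1, 0.4]
opening: 0.555
finger_force: 0.0
clock: 13.37
tool_pos: [0.6161, 0.2762, 0.0928]
eef_rot: [-0.053, 0.999, -0.0, -0.001]
contact_force: [0.7, 0.4, 0.5]
opening: 0.827
finger_force: 0.0
pos [616.1 276.2  92.8] yaw 96.0 tilt -0.06 -0.00 q7 0.82 t 13.4
turn deg 1.1 units -0.0059 (max/row .039) | shift units x 6.35 y 6.29 z 0.11
```

```bash
python3 -m pendant '[[0.8,0.79,0,0,0,-0.0059],[0.8,0.79,0,0,0,0],[0.8,0.79,0,0,0,0],[0.8,0.79,0,0,0,0],[0.8,0.79,0,0,0,0]]' >/dev/null
python3 -m pendant '[[0.8,0.79,0,0,0,0],[0.8,0.79,0,0,0,0],[0.74,0.76,0,0,0,0],[0,0,0,0,0,0],[0,0,0,0,0,0]]' 
python3 -c "
from h import *
p,d=optics.snapshot('top');W=cloud('top',d)
print('block',comp(W,.46,.64,.33,.46,.044,.06))
print('wedge',comp(W,.53,.70,.261,.293,.0085,.04))
print('wlips',comp(W,.535,.70,.235,.32,.015,.024))
print('stop',comp(W,.57,.645,.075,.175,.027,.045))
cv2.imwrite('pics/w2.png',cv2.resize(p[130:230,190:350],None,fx=5,fy=5,interpolation=cv2.INTER_CUBIC))
go(439.2,412.7,15.5,97.1)"
```

```text
clock: 14.2
tool_pos: [0.4379, 0.4144, 0.0934]
eef_rot: [-0.064, 0.998, 0.0, -0.0]
contact_force: [0.6, -0.7, -0.1]
opening: 0.998
finger_force: 0.0
block (598, array([542.2, 397.3]), array([46.5, 80.3]), 85.3, 'mean', array([541.9, 397.2,  50.7]))
wedge (598, array([617., 277.]), array([ 32. , 146.5]), 90.0, 'mean', array([614.3, 276.9,  19.2]))
wlips (557, array([616.3, 275.8]), array([ 62. , 144.3]), 83.6, 'mean', array([617.2, 275.7,  18.7]))
stop (210, array([606.5, 123.4]), array([39.9, 82.6]), 4.2, 'mean', array([606.5, 124.5,  32.5]))
pos [439.7 412.7  93.3] yaw 97.2 tilt 0.02 -0.05 q7 0.46 t 14.2
turn deg -0.1 units 0.0007 (max/row .039) | shift units x 0.02 y 0.00 z 3.11
```

View pics/w2.png

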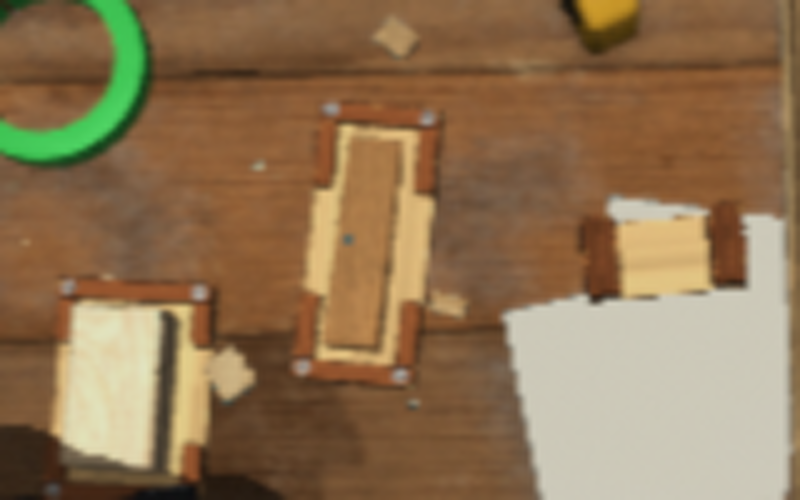

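The picture shows the wedge lying inside its pocket at crop (363,243), the block in its cradle at (115,390), and the stop empty at (663,257). Now the thick packer.

```bash
python3 -m pendant '[[0,0,0.7,0,0,0],[0,0,0.7,0,0,0],[0,0,0.7,0,0,0],[0,0,0.5,0,0,0],[0,0,0.3,0,0,0]]' >/dev/null
python3 -m pendant '[[0,0,0.15,0,0,0],[0,0,0.06,0,0,0],[0,0,0,0,0,0],[0,0,0,0,0,0],[0,0,0,0,0,0]]'
python3 -c "
from h import *
go(439.1,412.7,15.5,97.1)"
```

```text
clock: 15.08
tool_pos: [0.4401, 0.4132, 0.0165]
eef_rot: [-0.063, 0.998, 0.001, 0.001]
contact_force: [-0.4, 0.7, 0.4]
opening: 1.001
finger_force: 0.0
pos [440.1 413.2  16.5] yaw 97.3 tilt 0.06 0.06 q7 0.42 t 15.1
turn deg -0.2 units 0.0010 (max/row .039) | shift units x 0.04 y -0.02 z 0.04
```

```bash
python3 -m pendant '[[0.03,-0.02,0,0,0,0.001],[0,0,0,0,0,0],[0,0,0,0,0,0],[0,0,0,0,0,0],[0,0,0,0,0,0]]' -1 35 >/dev/null
python3 -m pendant '[[0,0,0,0,0,0],[0,0,0,0,0,0],[0,0,0,0,0,0]]'
python3 -c "
from h import *
go(439.1,412.7,15.5,97.1)"
python3 -m pendant '[[0,0,-0.4,0,0,0],[0,0,-0.7,0,0,0],[0,0,-0.8,0,0,0],[0,0,-0.8,0,0,0],[0,0,-0.6,0,0,0]]'
python3 -m pendant '[[0,0,0,0,0,0.0369],[0,0,0,0,0,0.0369],[0,0,0,0,0,0.0369],[0,0,0,0,0,0.0369],[0,0,0,0,0,0.0369]]' >/dev/null
python3 -m pendant '[[0,0,0,0,0,0.0369],[0,0,0,0,0,0.0369],[0,0,0,0,0,0.0369],[0,0,0,0,0,0.0369],[0,0,0,0,0,0.0369]]' >/dev/null
python3 -m pendant '[[0,0,0,0,0,0.0369],[0,0,0,0,0,0.0369],[0,0,0,0,0,0.0369],[0,0,0,0,0,0.0369],[0,0,0,0,0,0]]'
python3 -c "
from h import *
go(606.5,123.5,98,4.2)"
```

```text
clock: 15.75
tool_pos: [0.439, 0.4122, 0.0158]
eef_rot: [-0.062, 0.998, -0.0, 0.0]
contact_force: [-0.3, 0.1, 1.4]
opening: 0.652
finger_force: 34.9
pos [439.  412.2  15.8] yaw 97.1 tilt 0.01 -0.00 q7 0.41 t 15.8
turn deg 0.0 units -0.0000 (max/row .039) | shift units x -0.00 y 0.02 z 0.01
clock: 16.17
tool_pos: [0.439, 0.4124, 0.1]
eef_rot: [-0.062, 0.998, 0.0, 0.0]
contact_force: [-0.7, 1.8, -2.4]
opening: 0.655
finger_force: 34.9
clock: 17.42
tool_pos: [0.4383, 0.4124, 0.0984]
eef_rot: [0.682, 0.731, -0.0, -0.0]
contact_force: [0.2, -0.3, -2.2]
opening: 0.655
finger_force: 34.9
pos [438.3 412.4  98.4] yaw 4.0 tilt -0.04 -0.00 q7 -0.63 t 17.4
turn deg 0.2 units -0.0012 (max/row .039) | shift units x -12.02 y 5.86 z 0.01
```

```bash
python3 -m pendant '[[-0.78,0.39,0,0,0,-0.0012],[-0.78,0.39,0,0,0,0],[-0.78,0.39,0,0,0,0],[-0.78,0.39,0,0,0,0],[-0.78,0.39,0,0,0,0]]' >/dev/null
python3 -m pendant '[[-0.78,0.39,0,0,0,0],[-0.78,0.39,0,0,0,0],[-0.78,0.39,0,0,0,0],[-0.78,0.39,0,0,0,0],[-0.78,0.39,0,0,0,0]]' >/dev/null
python3 -m pendant '[[-0.78,0.39,0,0,0,0],[-0.78,0.39,0,0,0,0],[-0.78,0.39,0,0,0,0],[-0.78,0.39,0,0,0,0],[-0.78,0.39,0,0,0,0]]' >/dev/null
python3 -m pendant '[[0,0,0,0,0,0],[0,0,0,0,0,0],[0,0,0,0,0,0]]'
python3 -c "
from h import *
go(606.0,130.8,23.5,4.2)"
```

```text
clock: 18.92
tool_pos: [0.6061, 0.1325, 0.0982]
eef_rot: [0.679, 0.734, 0.0, -0.001]
contact_force: [0.2, 0.2, -1.5]
opening: 0.656
finger_force: 34.9
pos [606.1 132.5  98.2] yaw 4.5 tilt -0.06 0.08 q7 -0.20 t 18.9
turn deg -0.3 units 0.0014 (max/row .039) | shift units x -0.07 y -0.01 z 2.99
```

```bash
python3 -m pendant '[[-0.06,0,0.4,0,0,0.0014],[0,0,0.5,0,0,0],[0,0,0.4,0,0,0],[0,0,0,0,0,0],[0,0,0,0,0,0]]'
python3 -m pendant '[[0,0,0,0,0,0]]' | head -2
python3 -m pendant '[[0,0,0,0,0,0]]' | head -2
python3 -c "
from h import *
p,d=optics.snapshot('scene')
u,v=0,0
cv2.imwrite('pics/s1.png',cv2.resize(p[150:250,270:400],None,fx=6,fy=6,interpolation=cv2.INTER_CUBIC))
go(606.0,130.8,23.5,4.2)"
```

```text
clock: 19.33
tool_pos: [0.6058, 0.1303, 0.0643]
eef_rot: [0.681, 0.732, -0.001, -0.001]
contact_force: [0.8, 0.3, -1.4]
opening: 0.654
finger_force: 34.9
clock: 19.42
tool_pos: [0.6069, 0.1303, 0.0655]
clock: 19.5
tool_pos: [0.6073, 0.1302, 0.066]
pos [607.4 130.2  66.1] yaw 4.1 tilt 0.06 0.02 q7 -0.20 t 19.6
turn deg 0.1 units -0.0006 (max/row .039) | shift units x 0.03 y -0.05 z 1.71
```

View pics/s1.png

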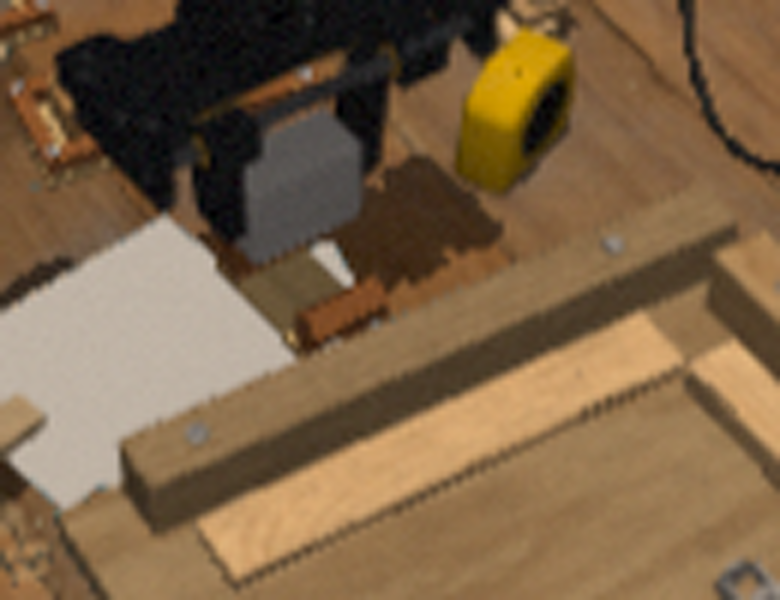

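The packer hangs upright over the far half of the stop at crop (305,185), clear of the tape at (515,110). The near rail at (345,310) is free.

```bash
python3 -m pendant '[[0.02,-0.03,0.3,0,0,0],[0,0,0.3,0,0,0],[0,0,0.2,0,0,0],[0,0,0.2,0,0,0],[0,0,0.2,0,0,0]]'
python3 -m pendant '[[0,0,0.15,0,0,0],[0,0,0.15,0,0,0],[0,0,0.1,0,0,0],[0,0,0,0,0,0],[0,0,0,0,0,0]]'
python3 -c "
from h import *
go(606.0,130.8,23.8,4.2)"
```

```text
clock: 19.97
tool_pos: [0.6059, 0.1304, 0.0349]
eef_rot: [0.681, 0.732, -0.0, -0.0]
contact_force: [-0.4, -0.4, -2.9]
opening: 0.657
finger_force: 34.9
clock: 20.38
tool_pos: [0.6062, 0.1305, 0.0257]
eef_rot: [0.682, 0.732, -0.0, -0.0]
contact_force: [-0.6, 0.1, -1.3]
opening: 0.656
finger_force: 34.9
pos [606.2 130.5  25.7] yaw 4.1 tilt -0.00 0.00 q7 -0.20 t 20.4
turn deg 0.1 units -0.0007 (max/row .039) | shift units x 0.01 y -0.01 z 0.07
```

```bash
python3 -m pendant '[[0.02,0,0.03,0,0,0],[0,0,0,0,0,0],[0,0,0,0,0,0]]'|sed -n 1,4p
python3 -m pendant '[[0.02,0,0.02,0,0,0],[0,0,0,0,0,0],[0,0,0,0,0,0]]'|sed -n 1,4p
python3 -m pendant '[[0.02,0,0.02,0,0,0],[0,0,0,0,0,0],[0,0,0,0,0,0]]'|sed -n 1,4p
```

```text
clock: 20.63
tool_pos: [0.6062, 0.1311, 0.0252]
eef_rot: [0.681, 0.732, 0.0, 0.0]
contact_force: [-0.1, 0.3, -2.7]
clock: 20.88
tool_pos: [0.6062, 0.1313, 0.0246]
eef_rot: [0.682, 0.732, 0.0, 0.0]
contact_force: [-0.6, -0.9, -2.2]
clock: 21.13
tool_pos: [0.6062, 0.1314, 0.024]
eef_rot: [0.682, 0.732, -0.0, 0.0]
contact_force: [-0.7, -2.7, -0.5]
```

```bash
python3 -m pendant '[[0,0,0.02,0,0,0],[0,0,0,0,0,0],[0,0,0,0,0,0]]'|sed -n 1,4p
python3 -m pendant '[[0.01,0,0.02,0,0,0],[0,0,0,0,0,0],[0,0,0,0,0,0]]'|sed -n 1,4p
```

```text
clock: 21.38
tool_pos: [0.6062, 0.1313, 0.0238]
eef_rot: [0.682, 0.732, -0.0, 0.0]
contact_force: [-1.1, -2.1, 3.2]
clock: 21.63
tool_pos: [0.6062, 0.1314, 0.0238]
eef_rot: [0.682, 0.732, -0.0, 0.0]
contact_force: [-2.1, -3.6, 7.3]
```

```bash
python3 -m pendant '[[0,0,0,0,0,0],[0,0,0,0,0,0],[0,0,0,0,0,0],[0,0,-0.1,0,0,0],[0,0,-0.4,0,0,0]]' 0.7
python3 -m pendant '[[0,0,-0.8,0,0,0],[0,0,-0.8,0,0,0],[0,0,-0.8,0,0,0],[0,0,0,0,0,-0.0363],[0,0,0,0,0,-0.0363]]' >/dev/null
python3 -m pendant '[[0,0,0,0,0,-0.0363],[0,0,0,0,0,-0.0363],[0,0,0,0,0,-0.0363],[0,0,0,0,0,-0.0363],[0,0,0,0,0,-0.0363]]' >/dev/null
python3 -m pendant '[[0,0,0,0,0,-0.0363],[0,0,0,0,0,-0.0363],[0,0,0,0,0,-0.0363],[0,0,0,0,0,-0.0363],[0,0,0,0,0,-0.0363]]' >/dev/null
python3 -m pendant '[[0,0,0,0,0,-0.0363],[0,0,0,0,0,-0.0363],[0,0,0,0,0,0],[0,0,0,0,0,0]]'
python3 -c "
from h import *
go(418.2,105.8,100,95.4)"
```

```text
clock: 22.05
tool_pos: [0.6048, 0.1327, 0.0344]
eef_rot: [0.681, 0.732, -0.001, -0.001]
contact_force: [0.9, -0.3, 0.4]
opening: 0.851
finger_force: 0.0
clock: 23.63
tool_pos: [0.6063, 0.1321, 0.096]
eef_rot: [-0.047, 0.999, 0.0, 0.0]
contact_force: [0.3, 0.8, -0.2]
opening: 0.844
finger_force: 0.0
pos [606.3 132.1  96. ] yaw 95.4 tilt 0.03 0.02 q7 0.91 t 23.6
turn deg 0.0 units -0.0003 (max/row .039) | shift units x 7.59 y -0.34 z -0.16
```

```bash
python3 -m pendant '[[0.76,-0.03,0,0,0,0],[0.76,-0.03,0,0,0,0],[0.76,-0.03,0,0,0,0],[0.76,-0.03,0,0,0,0],[0.76,-0.03,0,0,0,0]]' 1 >/dev/null
python3 -m pendant '[[0.76,-0.03,0,0,0,0],[0.76,-0.03,0,0,0,0],[0.76,-0.03,0,0,0,0],[0.76,-0.03,0,0,0,0],[0.76,-0.06,0,0,0,0]]' >/dev/null
python3 -m pendant '[[0,0,0,0,0,0],[0,0,0,0,0,0],[0,0,0,0,0,0]]'
python3 -c "
from h import *
p,d=optics.snapshot('top');W=cloud('top',d)
print('thick',comp(W,.56,.66,.07,.17,.045,.06))
print('stop',comp(W,.57,.645,.075,.11,.027,.045))
print('thin',comp(W,.38,.45,.065,.14,.04,.05))
cv2.imwrite('pics/k1.png',cv2.resize(p[150:280,270:370],None,fx=4.5,fy=4.5,interpolation=cv2.INTER_CUBIC))
go(418.2,105.8,15.5,95.4)"
```

```text
clock: 24.72
tool_pos: [0.4194, 0.1063, 0.0958]
eef_rot: [-0.048, 0.999, 0.0, 0.001]
contact_force: [0.5, 0.5, -0.3]
opening: 1.001
finger_force: 0.0
thick (283, array([605.4, 131.5]), array([58.3, 29.7]), 3.6, 'mean', array([604.7, 131.5,  52.2]))
stop (99, array([609.1,  90.8]), array([38.8, 17.5]), 6.3, 'mean', array([609.7,  91.2,  32.5]))
thin (0, array([0., 0.]), array([0., 0.]), 0.0, 'mean', array([nan, nan, nan]))
pos [419.6 106.3  95.6] yaw 95.5 tilt 0.14 0.07 q7 0.64 t 24.8
turn deg -0.1 units 0.0004 (max/row .039) | shift units x 0.06 y -0.02 z 3.21h.py:18: RuntimeWarning: Mean of empty slice.
  return len(q),np.round(c,1),np.round(s,1),round(a,1),"mean",np.round(q.mean(0)*1000,1)
  ret = um.true_divide(
```

View pics/k1.png

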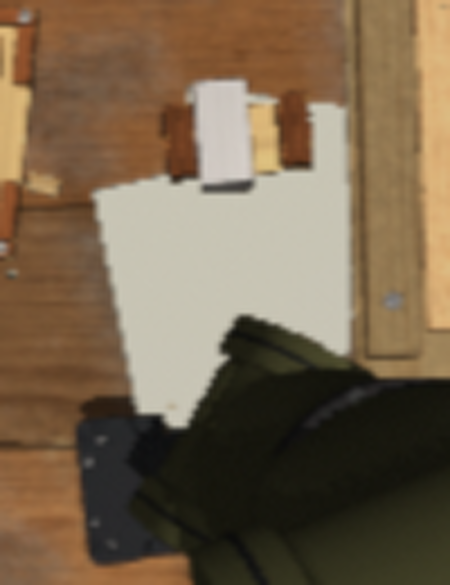

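The thick packer stands against the left rail at crop (225,132), with the remaining slot at (265,140). Now the thin packer.

```bash
python3 -m pendant '[[0.05,-0.02,0.7,0,0,0],[0,0,0.7,0,0,0],[0,0,0.7,0,0,0],[0,0,0.5,0,0,0],[0,0,0.3,0,0,0]]' >/dev/null
python3 -m pendant '[[0,0,0.2,0,0,0],[0,0,0.08,0,0,0],[0,0,0,0,0,0],[0,0,0,0,0,0],[0,0,0,0,0,0]]'
python3 -c "
from h import *
go(418.2,105.8,15.5,95.4)"
```

```text
clock: 25.6
tool_pos: [0.4207, 0.1048, 0.0361]
eef_rot: [-0.048, 0.999, -0.002, -0.001]
contact_force: [-0.3, -0.3, 0.1]
opening: 1.0
finger_force: 0.0
pos [420.7 104.8  36.1] yaw 95.5 tilt -0.05 -0.19 q7 -0.25 t 25.6
turn deg -0.1 units 0.0005 (max/row .039) | shift units x 0.09 y 0.05 z 0.82
```

```bash
python3 -m pendant '[[0.04,0.02,0.1,0,0,0],[0,0,0.15,0,0,0],[0,0,0.15,0,0,0],[0,0,0.15,0,0,0],[0,0,0,0,0,0]]'
python3 -c "
from h import *
go(418.2,105.8,15.5,95.4);print(r.get_state()['q'].round(2))"
```

```text
clock: 26.02
tool_pos: [0.419, 0.1048, 0.0221]
eef_rot: [-0.048, 0.999, -0.002, -0.001]
contact_force: [0.2, 0.3, -0.2]
opening: 1.002
finger_force: 0.0
pos [419.  104.8  22.1] yaw 95.5 tilt -0.12 -0.20 q7 -0.37 t 26.0
turn deg -0.1 units 0.0004 (max/row .039) | shift units x 0.03 y 0.04 z 0.26
[-0.22  0.91 -0.22  2.27  1.68  0.18 -0.37]
```

```bash
python3 -m pendant '[[0.03,0.02,0.1,0,0,0],[0,0,0.1,0,0,0],[0,0,0.06,0,0,0],[0,0,0,0,0,0],[0,0,0,0,0,0]]'
python3 -c "
from h import *
go(418.2,105.8,15.5,95.4);print(r.get_state()['q'].round(2))"
```

```text
clock: 26.43
tool_pos: [0.4179, 0.1055, 0.0158]
eef_rot: [-0.048, 0.999, -0.002, -0.001]
contact_force: [0.3, 0.4, 0.2]
opening: 1.001
finger_force: 0.0
pos [417.9 105.5  15.8] yaw 95.6 tilt -0.13 -0.22 q7 -0.42 t 26.4
turn deg -0.2 units 0.0008 (max/row .039) | shift units x -0.01 y 0.01 z 0.01
[-0.19  0.93 -0.26  2.27  1.73  0.22 -0.42]
```

```bash
python3 -m pendant '[[0,0,0,0,0,0],[0,0,0,0,0,0],[0,0,0,0,0,0],[0,0,0,0,0,0],[0,0,0,0,0,0]]' -1 30 >/dev/null
python3 -m pendant '[[0,0,0,0,0,0],[0,0,0,0,0,0],[0,0,0,0,0,0]]'
python3 -c "
from h import *
go(418.2,105.8,15.5,95.4)"
python3 -m pendant '[[0,0,-0.2,0,0,0],[0,0,-0.3,0,0,0],[0,0,-0.4,0,0,0],[0,0,-0.4,0,0,0],[0,0,-0.4,0,0,0]]' >/dev/null
python3 -m pendant '[[0,0,-0.4,0,0,0],[0,0,-0.4,0,0,0],[0,0,-0.4,0,0,0],[0,0,-0.4,0,0,0],[0,0,0,0,0,0]]'
python3 -c "
from h import *
go(560,106,98,95.4)"
```

```text
clock: 27.1
tool_pos: [0.418, 0.1055, 0.0159]
eef_rot: [-0.048, 0.999, -0.002, -0.001]
contact_force: [-0.3, -0.9, 1.1]
opening: 0.657
finger_force: 30.0
pos [418.  105.5  15.9] yaw 95.6 tilt -0.11 -0.21 q7 -0.42 t 27.1
turn deg -0.2 units 0.0009 (max/row .039) | shift units x -0.01 y 0.01 z 0.02
clock: 27.93
tool_pos: [0.4187, 0.1055, 0.0959]
eef_rot: [-0.048, 0.999, -0.002, -0.0]
contact_force: [-0.9, -0.2, -0.8]
opening: 0.653
finger_force: 30.0
pos [418.7 105.5  95.9] yaw 95.5 tilt -0.01 -0.20 q7 0.27 t 27.9
turn deg -0.1 units 0.0006 (max/row .039) | shift units x -5.63 y -0.51 z -0.08
```

```bash
python3 -m pendant '[[-0.7,0,0,0,0,0],[-0.7,0,0,0,0,0],[-0.7,0,0,0,0,0],[-0.7,0,0,0,0,0],[-0.7,0,0,0,0,0]]' >/dev/null
python3 -m pendant '[[-0.7,0,0,0,0,0],[-0.7,0,0,0,0,0],[-0.7,0,0,0,0,0],[0,0,0,0,0,0.0363],[0,0,0,0,0,0.0363]]' >/dev/null
python3 -m pendant '[[0,0,0,0,0,0.0363],[0,0,0,0,0,0.0363],[0,0,0,0,0,0.0363],[0,0,0,0,0,0.0363],[0,0,0,0,0,0.0363]]' >/dev/null
python3 -m pendant '[[0,0,0,0,0,0.0363],[0,0,0,0,0,0.0363],[0,0,0,0,0,0.0363],[0,0,0,0,0,0.0363],[0,0,0,0,0,0.0363]]' >/dev/null
python3 -m pendant '[[0,0,0,0,0,0.0363],[0,0,0,0,0,0.0363],[0,0,0,0,0,0],[0,0,0,0,0,0],[0,0,0,0,0,0]]'
python3 -c "
from h import *
go(607,108.5,90,3.9)"
```

```text
clock: 30.02
tool_pos: [0.5572, 0.1189, 0.094]
eef_rot: [0.68, 0.733, -0.003, 0.001]
contact_force: [-0.1, -0.5, -1.6]
opening: 0.654
finger_force: 30.0
pos [557.2 118.9  94. ] yaw 4.3 tilt -0.13 -0.30 q7 -0.52 t 30.0
turn deg -0.4 units 0.0020 (max/row .039) | shift units x -0.55 y 1.96 z 0.16
```

```bash
python3 -m pendant '[[-0.14,0.5,0,-0.0007,0.0017,0.0015],[-0.14,0.5,0,0,0,0],[-0.14,0.5,0.2,0,0,0],[-0.14,0.49,0.2,0,0,0],[0,0,0.4,0,0,0]]' >/dev/null
python3 -m pendant '[[0,0,0,0,0,0],[0,0,0,0,0,0],[0,0,0,0,0,0],[0,0,0,0,0,0],[0,0,0,0,0,0]]'
python3 -c "
from h import *
go(607.5,108.1,71.5,3.9)
p,d=optics.snapshot('scene')
cv2.imwrite('pics/s2.png',cv2.resize(p[155:235,290:380],None,fx=7,fy=7,interpolation=cv2.INTER_CUBIC))"
```

```text
clock: 30.85
tool_pos: [0.6078, 0.1088, 0.0749]
eef_rot: [0.683, 0.73, 0.0, -0.0]
contact_force: [-0.5, -0.5, -2.1]
opening: 0.652
finger_force: 30.0
pos [607.8 108.8  74.9] yaw 3.9 tilt 0.01 0.06 q7 -0.47 t 30.9
turn deg 0.0 units -0.0003 (max/row .039) | shift units x -0.03 y -0.01 z 0.14
```

View pics/s2.png

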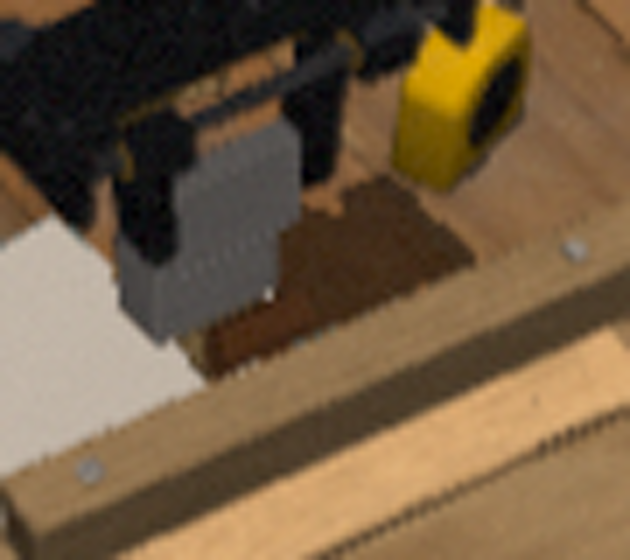

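The thin packer hangs upright at crop (240,200), with the thick one standing behind and below it at (210,270). Its bottom is still above the thick packer's top, so I lower while watching the force.

```bash
python3 -m pendant '[[-0.025,-0.01,0.15,0,0,0],[0,0,0.1,0,0,0],[0,0,0.1,0,0,0],[0,0,0,0,0,0],[0,0,0,0,0,0]]'
python3 -m pendant '[[0,0,0.1,0,0,0],[0,0,0.1,0,0,0],[0,0,0,0,0,0],[0,0,0,0,0,0]]'
python3 -c "
from h import *
go(607.6,108.1,24,3.9)"
```

```text
clock: 31.32
tool_pos: [0.6077, 0.1078, 0.0654]
eef_rot: [0.683, 0.73, 0.0, -0.0]
contact_force: [0.3, -0.4, -0.7]
opening: 0.659
finger_force: 30.0
clock: 31.65
tool_pos: [0.6078, 0.1078, 0.0605]
eef_rot: [0.683, 0.73, 0.0, -0.0]
contact_force: [-0.1, 0.4, -0.9]
opening: 0.658
finger_force: 30.0
pos [607.8 107.8  60.5] yaw 3.8 tilt -0.02 0.05 q7 -0.47 t 31.6
turn deg 0.1 units -0.0005 (max/row .039) | shift units x 0.01 y -0.01 z 1.46
```

```bash
python3 -m pendant '[[-0.02,0,0.15,0,0,0],[0,0,0.15,0,0,0],[0,0,0.1,0,0,0],[0,0,0,0,0,0],[0,0,0,0,0,0]]'|head -4
python3 -m pendant '[[0,0,0.1,0,0,0],[0,0,0.1,0,0,0],[0,0,0,0,0,0],[0,0,0,0,0,0]]'|head -4
python3 -m pendant '[[0,0,0.1,0,0,0],[0,0,0.1,0,0,0],[0,0,0,0,0,0],[0,0,0,0,0,0]]'|head -4
```

```text
clock: 32.07
tool_pos: [0.6078, 0.1073, 0.0504]
eef_rot: [0.683, 0.73, 0.0, -0.0]
contact_force: [-0.2, -0.1, -1.2]
clock: 32.4
tool_pos: [0.6077, 0.1074, 0.0455]
eef_rot: [0.683, 0.73, 0.0, -0.0]
contact_force: [-1.1, -0.0, -1.2]
clock: 32.73
tool_pos: [0.6078, 0.1074, 0.0404]
eef_rot: [0.683, 0.73, 0.0, -0.0]
contact_force: [-0.3, -0.2, -2.7]
```

```bash
python3 -m pendant '[[0,0,0.15,0,0,0],[0,0,0.15,0,0,0],[0,0,0.1,0,0,0],[0,0,0,0,0,0],[0,0,0,0,0,0]]'|head -4
python3 -m pendant '[[0,0,0.1,0,0,0],[0,0,0.08,0,0,0],[0,0,0,0,0,0],[0,0,0,0,0,0]]'|head -4
python3 -m pendant '[[0,0,0.04,0,0,0],[0,0,0.03,0,0,0],[0,0,0,0,0,0],[0,0,0,0,0,0]]'|head -4
```

```text
clock: 33.15
tool_pos: [0.6079, 0.1075, 0.0303]
eef_rot: [0.683, 0.73, 0.0, -0.0]
contact_force: [-1.1, 0.5, -3.2]
clock: 33.48
tool_pos: [0.608, 0.1074, 0.0261]
eef_rot: [0.683, 0.73, 0.0, -0.0]
contact_force: [-0.1, 0.0, -1.4]
clock: 33.82
tool_pos: [0.608, 0.1074, 0.0245]
eef_rot: [0.683, 0.73, 0.0, -0.0]
contact_force: [-1.3, 0.1, 0.1]
```

```bash
python3 -m pendant '[[0,0,0.03,0,0,0],[0,0,0,0,0,0],[0,0,0,0,0,0]]'|head -4
python3 -m pendant '[[0,0,0,0,0,0],[0,0,0,0,0,0],[0,0,0,0,0,0],[0,0,-0.1,0,0,0],[0,0,-0.4,0,0,0]]' 0.7
python3 -m pendant '[[0,0,-0.7,0,0,0],[0,0,-0.7,0,0,0],[0,0,-0.7,0,0,0],[0,0,-0.7,0,0,0],[0,0,0,0,0,0]]'
python3 -m pendant '[[0.7,-0.7,0,0,0,0],[0.7,-0.7,0,0,0,0],[0.7,-0.7,0,0,0,0],[0.7,-0.7,0,0,0,0],[0.7,-0.7,0,0,0,0]]' >/dev/null
python3 -m pendant '[[0.8,-0.5,0,0,0,0],[0.8,-0.5,0,0,0,0],[0.8,-0.5,0,0,0,0],[0.8,-0.5,0,0,0,0],[0.8,0,0,0,0,0]]'
python3 - <<'E'
from h import *
p,d=optics.snapshot('top');W=cloud('top',d)
print('block',comp(W,.46,.64,.33,.46,.044,.06))
print('packers',comp(W,.56,.66,.07,.17,.045,.06))
print('middle',comp(W,.37,.45,-.24,-.14,.04,.05))
print('tape',comp(W,.70,.80,.12,.20,.055,.07))
o=cv2.resize(p[130:270,190:350],None,fx=5,fy=4.2,interpolation=cv2.INTER_CUBIC);cv2.imwrite('pics/f1.png',o)
E
```

```text
clock: 34.07
tool_pos: [0.608, 0.1074, 0.024]
eef_rot: [0.683, 0.73, 0.0, -0.0]
contact_force: [-2.2, -0.3, 4.0]
clock: 34.48
tool_pos: [0.607, 0.1071, 0.0353]
eef_rot: [0.683, 0.73, -0.001, -0.001]
contact_force: [-0.5, 0.8, -0.1]
opening: 0.847
finger_force: 0.0
clock: 34.9
tool_pos: [0.6104, 0.1079, 0.1103]
eef_rot: [0.683, 0.73, 0.003, 0.002]
contact_force: [0.9, 0.5, 0.1]
opening: 0.852
finger_force: 0.0
clock: 35.73
tool_pos: [0.455, 0.2859, 0.1062]
eef_rot: [0.682, 0.731, -0.001, -0.001]
contact_force: [0.2, -1.2, -0.1]
opening: 0.852
finger_force: 0.0
block (304, array([546.4, 397. ]), array([45.6, 72. ]), 85.7, 'mean', array([557. , 402.5,  50.8]))
packers (409, array([606.2, 123.7]), array([58. , 45.4]), 3.6, 'mean', array([605.8, 123.9,  52.3]))
middle (214, array([ 409.7, -190.1]), array([22.1, 57.5]), 10.7, 'mean', array([ 409.7, -189.9,   44.4]))
tape (215, array([748.2, 157.5]), array([54.8, 30.6]), 23.6, 'mean', array([749.6, 158. ,  60.2]))
```

View pics/f1.png

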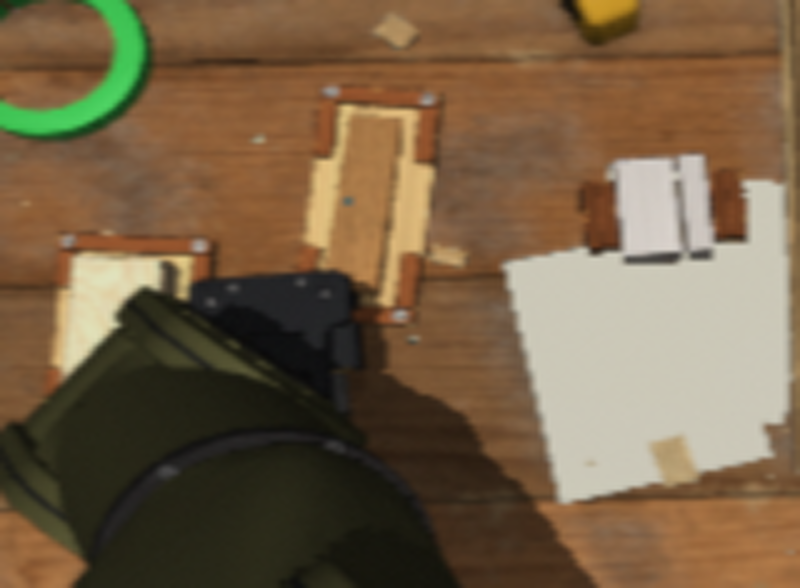

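Both packers stand side by side in the stop, at crop (648,205) and (697,205), with tops at 53 mm and centred on it. The wedge is at (363,200) and the block at (110,300), both in their cradles. The middle packer and the tape have not moved.

```bash
python3 -m pendant '[[0,0,0,0,0,0],[0,0,0,0,0,0],[0,0,0,0,0,0]]' | head -2; python3 -c "
from plant import r
print(r.finish_job())"
```

```text
clock: 36.03
tool_pos: [0.4589, 0.2834, 0.1063]
the job is handed in; nothing more can be done
None
```

I handed the job in at 36 s: the block and wedge lie in their cradles, the thin and thick packers stand side by side in the stop (44 mm in the 47 mm gap), and the middle packer and tape measure have not moved.

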